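# Clamp the freshly pasted label roll

## Task

The last turn of the paper label roll has just been pasted down and must be pressed while the paste sets. Lift the roll off its post, stand it upright on the clamp's board just in front of the V block and let go of it; then pump the clamp by squeezing and releasing its two upright handles until the spring pad presses the roll into the V with its spring pushed in about halfway (anything from a third to two thirds), never nearly all the way, which would crush the core. Move the jaw only by the handles, leave the other things where they are, and finish while holding the handles squeezed together.

Things in the scene. Friction and masses are not known exactly. Their poses are not given: they have to be found in the camera images.
- roll: roll of plain white paper on a brown cardboard core, 58 mm outer diameter, 46 mm high, bore 26 mm, about 0.12 kg; at the start it stands on the wooden stand with the post through its bore. Origin at the centre of its underside, z up along its axis
- stand: small wooden base 90 x 90 x 12 mm, fixed, with an upright steel post of 18 mm diameter in its middle; the post's top is 72 mm above the worktop, 14 mm above the top of the roll on it. Origin at the centre of its underside
- clamp: squeeze clamp on a wooden board 320 x 110 x 14 mm, fixed. Origin on the board's underside, on the clamp's long axis; x points from the handles to the V block, z up. Along x: handles at x = -0.095 in an aluminium housing (x = -0.137 to -0.053, 88 mm high), jaw bar's head, spring pad, V block (steel, 44 mm above the board, faces 120 degrees apart that open toward the handles, 56 mm wide)
- seat (a point): point on the board's top (14 mm above the worktop) where the centre of the roll's underside comes to be when the roll touches both faces of the V; 90 mm along the clamp's x from its origin. Same axes as the clamp. Set the roll down about 8 mm short of it, toward the handles, so that it does not catch on the V's top: the pad pushes it home
- handles (a point): point midway between the two upright handles, 140 mm above the worktop, a good height to squeeze at; axes of the clamp. Each handle is 10 mm thick (along x), 26 mm wide, its black grip 107 to 155 mm above the worktop; over their outer faces 62 mm here when released (66 mm at the tops), 38 mm squeezed shut. Squeeze along x, fingers straddling both from above; it takes 8 to 15 N
- front_handle (a joint): angle of the handle nearer the V block, rad: 0 released (a spring returns it), 0.20 squeezed to its stop. Squeezing nearly to the stop, then releasing fully is one pump; each moves the jaw bar 5 mm toward the V (the first 3 to 8 mm); under 0.13 rad catches no new tooth. The bar stays when the handles are released and cannot be pumped back
- rear_handle (a joint): angle of the other handle, rad, same meaning; it moves together with the front one
- jaw_bar: toothed steel bar 12 x 12 mm with a dark head 44 mm wide, its top 53 mm above the worktop, which carries the spring pad. It slides along the clamp's x, held by about 8 N of friction. Its axes are the clamp's, its origin starts 0 to 15 mm along the clamp's x from the clamp's origin
- pad_face (a point): middle of the pad's flat front face (44 mm wide, 36 mm high), which looks toward the V; 26 mm along the clamp's x from the jaw bar's origin while the spring is relaxed. At the start it is 20 to 35 mm from a roll standing in the V
- pad (a joint): how far the pad's spring is pushed in toward the head, m: 0 relaxed (20 mm of two guide rods show between pad and head), 0.020 fully in; 0.4 N per mm
- tape_roll: bystander: flat tan roll of tape, 91 mm diameter, 24 mm high, lying on the worktop; origin at the centre of its underside
- spoon: bystander: steel table spoon, 188 mm long; origin at the centre of its underside
- salt_shaker: bystander: shaker 44 mm diameter, 90 mm high; origin at the centre of its underside
- timer: bystander: kitchen timer 72 mm diameter, 64 mm high; origin at the centre of its underside
- scraper: bystander: dough scraper 100 x 145 x 24 mm; origin at the centre of its underside

How it is judged:
By the outcome, as a careful person would: the job done as asked, in the order asked, and still so for the second after the job is handed in, while the arm keeps its last pose, push and grip.
It also fails if it takes over 54 s, if anything falls off the work surface, if the arm or the gripper's body presses on something with over 40 N, if the wrist force passes 120 N, or if a joint passes its speed limit or range.

## Robot

A 6-joint arm with a two-finger parallel gripper is mounted at the origin on the work surface; the furniture and walls round the work are solid. World frame = base frame: x ahead of the robot, y to its left, z up, the work surface at z = 0. Lengths are in m, angles in rad, forces in N, time in s.
With the tool pointing down it reaches from about 0.2 to 0.875 m from the base axis. Payload 3.4 kg.
Tool frame: the origin (TCP) lies at the very end of the fingers, on their centre line; the grasp point (between the pads) lies 19 mm behind it (manip.grip_depth is the distance from the TCP to the grasp point, in m); z points along the fingers, y is the line along which they close (so a half turn about z gives the same grasp; the last joint's range is limited). The gripper opens to 94 mm and grips with 3 to 60 N. Pads are 16 mm wide; open, the fingers measure 119 mm over their backs; the gripper's body (75 mm by 177 mm) begins 78 mm behind the grasp point.
Start: joints at [-1.407, 0.276, 1.505, -0, 1.361, -0.121], TCP at [0.162, -0.552, 0.17] pointing down, gripper open.
Joint ranges: [-2.89, 2.89], [-0.75, 2.08], [0.22, 2.7], [-1.18, 4.32], [0.11, 2.71], [-2.7, 2.7]. Speed limits (rad/s): [2.57, 2.57, 3.14, 3.14, 3.14, 3.14].

## Interface

Orientations are given as [roll, pitch, yaw] about the fixed x, y, z axes, in that order (R = Rz(yaw) Ry(pitch) Rx(roll)).
In Python, from workcell import manip gives the robot as it stands.
- The arm moves only by the tool apply_moves, never from a script. Its argument "targets" is text: rows parted by semicolons, each of 7 numbers parted by spaces: the shift along the tool's x, y, z each as a share of 3 cm, from -1 to 1, then the turn, a rotation vector about the tool's x, y, z each as a share of pi rad, from -1 to 1, then the closure, from -1 (fully open) to 1 (shut). A call has exactly 5 rows; each row shifts and turns the commanded pose from where the row before left it, along the tool's axes as they then stand; what a row does not reach is not made up. A row lasts 1/10 s, in which the tool goes at most 50 mm and 8.59 degrees, less where a joint would pass 70% of its speed; a pose out of reach is approached as far as the arm can. A call with a number of a shift or a turn outside -1 to 1 is refused whole. A call with a gripper value outside its range is refused whole. The fingers move at their own pace and stop on an object; "force" is the grip in N (left out, the last holds). Time passes only in rows, so rows that do not move let the fingers close, or fill a call up. It gives the time, the measured TCP pose, the force, the opening and the grip force at its end, in the units of the state.
- manip.get_state(): the state, without advancing time (a new reading comes with each control period).
- manip.read_camera(name): name is "side" or "top" or "wrist"; returns (picture, depth): 420x560x3 uint8, red, green, blue; 420x560 float32, m along the optical axis (not along the pixel's ray), 0 where there is no reading.
- manip.camera_params(name): a dict with "fx", "fy", "cx", "cy" (pixels), "k1" (the pictures are not rectified: a ray, as slopes to the right and down, at radius r is drawn at 1 + k1 r^2 times it, then the intrinsics apply), "R" (3x3) and "t" (3): a world point X has camera coordinates R X + t; the wrist camera has in their place "T_tool_cam" (4x4, takes a point from camera to tool coordinates, whose origin is the TCP and whose axes are the flange's). Camera axes: x right, y down, z forward; pixel columns grow to the right and rows downward; lengths in m; the calibration is good to about 2 mm. A picture is of the moment at which its call begins: read the wrist's pose just before it. camera_params takes no time and is no camera call.
- manip.finish_job(): hands the job in; it is judged then, once.
The state is a dict: "clock": time; "q": joint angles; "joint_vel": joint speeds; "tau": joint torques, N m; "tool_pos": TCP position; "eef_rot": TCP orientation; "force": force on the tool from outside, world axes, zero at the start; "wrist_torque": the same for the moment, N m; "opening": finger opening in m; "grip_force": force on a finger pad.
Only numpy, scipy, OpenCV 4.12 (cv2) and the standard library are available. Lean on these libraries where they do the work, as an engineer would, in place of code of your own. Each camera call takes 0.05 s, during which the arm holds its last target. There are 200 camera calls.

## Working session

There is one attempt and no reset: what is moved stays moved. The work goes in short steps, Python scripts to look and compute and a tool call to move; the robot and the scene stay as the last step left them, time stands still between calls to the robot, and variables do not carry over. Pictures are saved under pics/ and viewed, at most 10 in all, crops included, and the job is handed in when it is done.

Besides the shell and the picture viewer there is one more tool, called after "Emit:" as name(argument=value, ...) on one line, values as JSON. apply_moves: Moves the arm, as the interface text tells. Its arguments: {"type":"object","properties":{"targets":{"type":"string"},"force":{"type":"number"}},"required":["targets"]}

```bash
mkdir -p pics
cat > h.py <<'E'
import numpy as np, cv2
from scipy.spatial.transform import Rotation as Ro
from workcell import manip
def cam(name):
    s=manip.get_state(); im,d=manip.read_camera(name); p=manip.camera_params(name)
    if name=="wrist":
        T=np.eye(4);T[:3,:3]=Ro.from_euler('xyz',s['eef_rot']).as_matrix();T[:3,3]=s['tool_pos'];T=T@np.array(p['T_tool_cam'])
    else:
        T=np.eye(4);R=np.array(p['R']);T[:3,:3]=R.T;T[:3,3]=-R.T@np.array(p['t'])
    return im,d,p,T
def cloud(d,p,T):
    h,w=d.shape;v,u=np.mgrid[0:h,0:w].astype(float)
    xd=(u-p['cx'])/p['fx'];yd=(v-p['cy'])/p['fy'];x,y=xd.copy(),yd.copy()
    for _ in range(8):
        f=1+p['k1']*(x*x+y*y);x,y=xd/f,yd/f
    P=np.stack([x*d,y*d,d],-1)@T[:3,:3].T+T[:3,3];P[d<=0]=np.nan
    return P
def save(im,n): cv2.imwrite('pics/'+n,cv2.cvtColor(im,cv2.COLOR_RGB2BGR))
E
python3 - <<'E'
from h import *
for n in ("top","side"):
    im,d,p,T=cam(n);save(im,n+'0.png');np.savez(n+'0.npz',im=im,d=d,P=cloud(d,p,T))
    print(n,T.round(3).tolist())
print(manip.get_state())
E
```

```text
top [[0.012, -0.989, 0.15, 0.468], [-1.0, -0.011, 0.002, 0.006], [-0.001, -0.15, -0.989, 1.235], [0.0, 0.0, 0.0, 1.0]]
side [[0.602, 0.635, -0.485, 1.124], [0.799, -0.472, 0.373, -0.375], [0.008, -0.612, -0.791, 0.91], [0.0, 0.0, 0.0, 1.0]]
{'clock': 0.1, 'q': array([-1.40698508e+00,  2.76497818e-01,  1.50594860e+00, -9.73653485e-06,
        1.36071299e+00, -1.21006144e-01]), 'joint_vel': array([-0.00037214, -0.00279075, -0.00179881,  0.0004971 , -0.00039156,
        0.00024183]), 'tau': array([ 1.45582002e-03, -4.05454731e+01, -2.37780082e+01,  7.02884467e-02,
        2.99207121e-02, -4.19869161e-05]), 'tool_pos': array([ 0.1614628 , -0.55129726,  0.16913373]), 'eef_rot': array([-3.14003621e+00, -1.79674624e-04,  2.84819291e-01]), 'force': array([ 0.58233096,  0.00687092, -1.08170978]), 'wrist_torque': array([ 0.04641705,  0.06614413, -0.00963585]), 'grip_force': 0.0, 'opening': 0.09391890895124416}
```

View pics/top0.png

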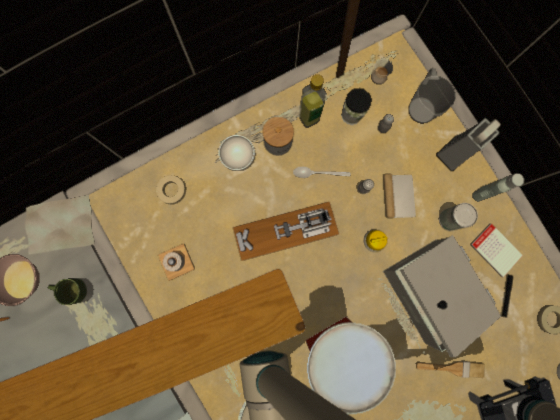

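View pics/side0.png

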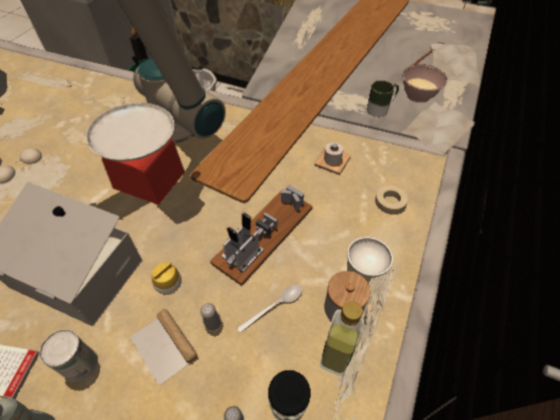

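Run:
```python
from h import *
t=np.load('top0.npz');s=np.load('side0.npz')
P=t['P']
for n,(u,v) in dict(roll=(173,255),stand=(187,274),post=(173,260),V=(243,238),boardL=(240,255),boardR=(336,225),beam1=(290,290),beam2=(100,370),beam3=(150,345),rob=(265,370),pot=(350,360),table=(215,220)).items():
    print(n,P[v,u].round(3))
S=s['P']
for n,(u,v) in dict(roll=(333,150),beam=(230,170),beam2=(380,20),V=(292,192),h1=(233,235),h2=(246,220)).items(): print('s',n,S[v,u].round(3))
# board corners by color/height: points z 10-18mm near
import cv2
for nm,A in(('top',P),('side',S)):
    for k,(x0,x1,y0,y1) in dict(clamp=(.35,.62,-.2,.2),stand=(.3,.5,.2,.42)).items():
        m=(A[...,0]>x0)&(A[...,0]<x1)&(A[...,1]>y0)&(A[...,1]<y1)&(A[...,2]>.008)&(A[...,2]<.3)
        Q=A[m];print(nm,k,len(Q),Q.min(0).round(3) if len(Q) else'',Q.max(0).round(3)if len(Q) else'')
        if len(Q):
            r=cv2.minAreaRect((Q[:,:2]*1000).astype(np.float32));print(r)
# crops
im=t['im'];cv2.imwrite('pics/crop1.png',cv2.cvtColor(cv2.resize(im[190:290,150:350],None,fx=4,fy=4,interpolation=cv2.INTER_CUBIC),cv2.COLOR_RGB2BGR))
```

```text
roll [0.507 0.317 0.054]
stand [0.45  0.283 0.004]
post [0.492 0.314 0.062]
V [0.562 0.105 0.051]
boardL [0.511 0.116 0.015]
boardR [ 0.611 -0.187 -0.003]
beam1 [ 0.405 -0.041 -0.003]
beam2 [0.152 0.538 0.022]
beam3 [0.233 0.384 0.024]
rob [0.215 0.029 0.216]
pot [ 0.235 -0.191  0.191]
table [ 0.622  0.201 -0.001]
s roll [0.491 0.316 0.054]
s beam [0.346 0.024 0.024]
s beam2 [-0.042  1.077  0.027]
s V [0.551 0.106 0.054]
s h1 [ 0.633 -0.138  0.142]
s h2 [ 0.615 -0.089  0.143]
top clamp 4920 [ 0.35  -0.191  0.008] [0.62  0.2   0.158]
((484.8189697265625, 4.182952880859375), (389.5985107421875, 270.36578369140625), 89.6903305053711)
top stand 1420 [0.3   0.2   0.008] [0.5   0.409 0.074]
((399.8553161621094, 304.27423095703125), (208.44854736328125, 199.58917236328125), 89.96593475341797)
side clamp 4376 [ 0.35  -0.193  0.008] [0.62  0.2   0.157]
((485.004150390625, 3.467987060546875), (269.8506164550781, 392.3388977050781), 0.038749512284994125)
side stand 959 [0.3   0.2   0.008] [0.5   0.417 0.074]
((400.037353515625, 308.4284362792969), (199.83763122558594, 216.694580078125), 0.0804871991276741)
```

View pics/crop1.png

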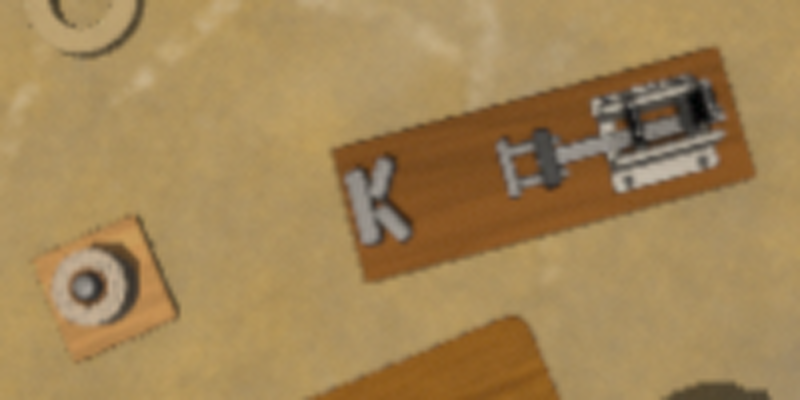

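```bash
cat >> h.py <<'E'
def ray(uv,z,p,T):
    uv=np.atleast_2d(uv).astype(float);xd=(uv[:,0]-p['cx'])/p['fx'];yd=(uv[:,1]-p['cy'])/p['fy'];x,y=xd.copy(),yd.copy()
    for _ in range(8):
        f=1+p['k1']*(x*x+y*y);x,y=xd/f,yd/f
    r=np.stack([x,y,1+0*x],-1)@T[:3,:3].T;o=T[:3,3]
    return o+r*((z-o[2])/r[:,2])[:,None]
E
python3 - <<'E'
from h import *
p=manip.camera_params('top');R=np.array(p['R']);T=np.eye(4);T[:3,:3]=R.T;T[:3,3]=-R.T@np.array(p['t'])
f=lambda c:np.array(c)/4+[150-.375,190-.375]
b=ray(f([(333,149),(718,46),(755,178),(368,282)]),.014,p,T)
print('board',b.round(4).tolist(),b.mean(0))
print([np.linalg.norm(b[i]-b[(i+1)%4]).round(4) for i in range(4)])
d=(b[0]+b[3]-b[1]-b[2])[:2];print('yaw clamp x',np.arctan2(d[1],d[0]))
s=ray(f([(35,262),(137,215),(179,313),(80,360)]),.012,p,T);print('stand',s.mean(0),[np.linalg.norm(s[i]-s[(i+1)%4]).round(4) for i in range(4)], np.arctan2(*(s[0]-s[1])[1::-1]))
print('posttop',ray(f([(88,287)]),.072,p,T))
ex=d/np.linalg.norm(d);ey=np.array([-ex[1],ex[0]]);c=b.mean(0)[:2]
for nm in('top','side'):
    P=np.load(nm+'0.npz')['P'];Q=P.reshape(-1,3);X=(Q[:,:2]-c)@ex;Y=(Q[:,:2]-c)@ey;Z=Q[:,2]
    m=(abs(X)<.18)&(abs(Y)<.06)
    for k,mm in dict(grips=m&(Z>.115),V=m&(X>.05)&(Z>.045),head=m&(X<.07)&(X>-.045)&(Z>.035),hous=m&(X<-.02)&(Z>.07)&(Z<.1)).items():
        if mm.sum():print(nm,k,mm.sum(),'X',np.percentile(X[mm],[0,5,50,95,100]).round(4),'Y',np.percentile(Y[mm],[0,5,50,95,100]).round(4),'Z',Z[mm].min().round(3),Z[mm].max().round(3))
E
```

```text
board [[0.5993, 0.1411, 0.014], [0.6853, -0.1635, 0.014], [0.5801, -0.1918, 0.014], [0.4954, 0.111, 0.014]] [ 0.59003064 -0.0257544   0.014     ]
[np.float64(0.3165), np.float64(0.109), np.float64(0.3144), np.float64(0.1082)]
yaw clamp x 1.8448904540395514
stand [0.4881983  0.31576721 0.012     ] [np.float64(0.0882), np.float64(0.0843), np.float64(0.0853), np.float64(0.0852)] 2.0188928766840326
posttop [[0.48717773 0.31536178 0.072     ]]
top grips 93 X [-0.1198 -0.1179 -0.1086 -0.0575 -0.0564] Y [-0.0126 -0.0112  0.0003  0.0116  0.0122] Z 0.116 0.158
top V 172 X [0.1164 0.1203 0.1391 0.1513 0.153 ] Y [-0.0303 -0.0259  0.0004  0.0266  0.0322] Z 0.045 0.063
top head 187 X [-0.0446 -0.0355  0.0019  0.0332  0.0348] Y [-0.0226 -0.0182  0.0004  0.0187  0.0216] Z 0.035 0.056
top hous 175 X [-0.1292 -0.1217 -0.0937 -0.0515 -0.0467] Y [-0.0265 -0.0235  0.0092  0.0225  0.0253] Z 0.07 0.1
side grips 222 X [-0.1219 -0.1202 -0.0695 -0.0615 -0.0568] Y [-0.0164 -0.0151 -0.0065  0.0063  0.0097] Z 0.115 0.157
side V 216 X [0.1128 0.1164 0.1331 0.1481 0.1517] Y [-0.0339 -0.0305 -0.0033  0.0238  0.0283] Z 0.045 0.061
side head 259 X [-0.0316 -0.018  -0.0004  0.0302  0.0352] Y [-0.0247 -0.0238 -0.0045  0.0152  0.0188] Z 0.035 0.056
side hous 343 X [-0.1317 -0.1285 -0.089  -0.0586 -0.0477] Y [-0.0299 -0.0267 -0.0134  0.0168  0.0231] Z 0.07 0.099
```

```bash
cat >> h.py <<'E'
def plan(wps,c,start=None,step=.95):
    """wps: (x,y,z,yaw) list; prints rows of tool-axis shares. Stays within share limits."""
    if start is None:
        s=manip.get_state();start=(*s['tool_pos'],s['eef_rot'][2])
    cur=np.array(start,float);rows=[]
    for w in wps:
        w=np.array(w,float)
        while True:
            d=w-cur;y=cur[3];L=np.array([[np.cos(y),np.sin(y),0],[np.sin(y),-np.cos(y),0],[0,0,-1]])@d[:3]/.03
            t=-d[3]/np.pi
            if max(abs(L).max()/.03*.03,abs(t)*np.pi)<.005:break
            k=max(abs(L).max()/step,np.linalg.norm(L)*.03/.049,abs(t)/.045,1)
            r=np.round([*(L/k),0,0,t/k],3);rows.append(r)
            cur[:3]+=np.array([[np.cos(y),np.sin(y),0],[np.sin(y),-np.cos(y),0],[0,0,-1]]).T@r[:3]*.03;cur[3]-=r[5]*np.pi
    while len(rows)%5:rows.append(np.zeros(6))
    for i in range(0,len(rows),5):print('; '.join(' '.join(f'{v:g}' for v in r)+f' {c:g}' for r in rows[i:i+5]))
    print('end',cur.round(4))
E
python3 - <<'E'
from h import *
plan([(.34,-.43,.33,.6),(.57,-.02,.33,1.2)],-1)
E
```

```text
0.95 -0.306 -0.744 0 0 -0.014 -1; 0.95 -0.261 -0.734 0 0 -0.014 -1; 0.95 -0.216 -0.726 0 0 -0.014 -1; 0.95 -0.173 -0.72 0 0 -0.013 -1; 0.95 -0.133 -0.715 0 0 -0.013 -1
0.95 -0.094 -0.711 0 0 -0.013 -1; 0.95 -0.055 -0.709 0 0 -0.014 -1; 0.406 -0.005 -0.303 0 0 -0.005 -1; 0.95 -0.471 -0 0 0 -0.013 -1; 0.95 -0.424 -0 0 0 -0.013 -1
0.95 -0.378 -0 0 0 -0.012 -1; 0.95 -0.337 -0 0 0 -0.012 -1; 0.95 -0.298 -0 0 0 -0.012 -1; 0.95 -0.259 -0 0 0 -0.012 -1; 0.95 -0.221 -0 0 0 -0.012 -1
0.95 -0.183 -0 0 0 -0.012 -1; 0.95 -0.146 -0 0 0 -0.012 -1; 0.95 -0.11 -0 0 0 -0.012 -1; 0.95 -0.074 -0 0 0 -0.012 -1; 0.95 -0.038 -0 0 0 -0.011 -1
0.95 -0.005 -0 0 0 -0.012 -1; 0.95 0.031 -0 0 0 -0.011 -1; 0.95 0.064 -0 0 0 -0.012 -1; 0.937 0.1 -0 0 0 -0.011 -1; 0 0 0 0 0 0 -1
end [ 0.57  -0.02   0.33   1.199]
```

Emit:
apply_moves(targets="0.95 -0.3 -0.74 0 0 -0.014 -1; 0.95 -0.26 -0.73 0 0 -0.014 -1; 0.95 -0.22 -0.73 0 0 -0.014 -1; 0.95 -0.17 -0.72 0 0 -0.013 -1; 0.95 -0.13 -0.71 0 0 -0.013 -1", force=12)

```text
clock: 0.6
tool_pos: [0.2835, -0.4688, 0.2792]
eef_rot: [-3.141, -0.0, 0.5]
force: [1.1, -0.2, 0.1]
opening: 0.0943
grip_force: 0.0
```

Emit:
apply_moves(targets="0.95 -0.09 -0.71 0 0 -0.013 -1; 0.95 -0.05 -0.71 0 0 -0.014 -1; 0.4 0 -0.3 0 0 -0.005 -1; 0.95 -0.47 0 0 0 -0.013 -1; 0.95 -0.42 0 0 0 -0.013 -1")

```text
clock: 1.1
tool_pos: [0.3711, -0.3763, 0.3296]
eef_rot: [-3.14, 0.001, 0.681]
force: [1.3, -0.3, -0.1]
opening: 0.0943
grip_force: 0.0
```

Emit:
apply_moves(targets="0.95 -0.38 0 0 0 -0.012 -1; 0.95 -0.34 0 0 0 -0.012 -1; 0.95 -0.3 0 0 0 -0.012 -1; 0.95 -0.26 0 0 0 -0.012 -1; 0.95 -0.22 0 0 0 -0.012 -1")

```text
clock: 1.6
tool_pos: [0.444, -0.2452, 0.3294]
eef_rot: [-3.14, 0.001, 0.87]
force: [1.4, -0.4, -0.1]
opening: 0.0942
grip_force: 0.0
```

Emit:
apply_moves(targets="0.95 -0.18 0 0 0 -0.012 -1; 0.95 -0.15 0 0 0 -0.012 -1; 0.95 -0.11 0 0 0 -0.012 -1; 0.95 -0.07 0 0 0 -0.012 -1; 0.95 -0.04 0 0 0 -0.011 -1")

```text
clock: 2.1
tool_pos: [0.5144, -0.1201, 0.3293]
eef_rot: [-3.14, 0.001, 1.055]
force: [0.4, -0.1, 0.3]
opening: 0.094
grip_force: 0.0
```

Emit:
apply_moves(targets="0.95 0 0 0 0 -0.012 -1; 0.95 0.03 0 0 0 -0.011 -1; 0.95 0.06 0 0 0 -0.012 -1; 0.95 0.1 0 0 0 -0.011 -1; 0 0 0 0 0 0 -1")

```text
clock: 2.6
tool_pos: [0.5713, -0.0189, 0.3287]
eef_rot: [-3.139, -0.0, 1.202]
force: [0.0, -0.6, -1.1]
opening: 0.094
grip_force: 0.0
```

Run:
```python
from h import *
print(manip.get_state()['tool_pos'],manip.get_state()['eef_rot'],manip.get_state()['clock'])
im,d,p,T=cam('wrist');save(im,'w1.png');np.savez('w1.npz',im=im,d=d,P=cloud(d,p,T),T=T);print(T.round(3).tolist())
```

```text
[ 0.57127935 -0.0188635   0.32868564] [-3.1393437e+00 -3.6573408e-04  1.2021235e+00] 2.6
[[0.933, -0.349, -0.089, 0.597], [-0.36, -0.905, -0.226, 0.045], [-0.002, 0.243, -0.97, 0.543], [0.0, 0.0, 0.0, 1.0]]
```

View pics/w1.png

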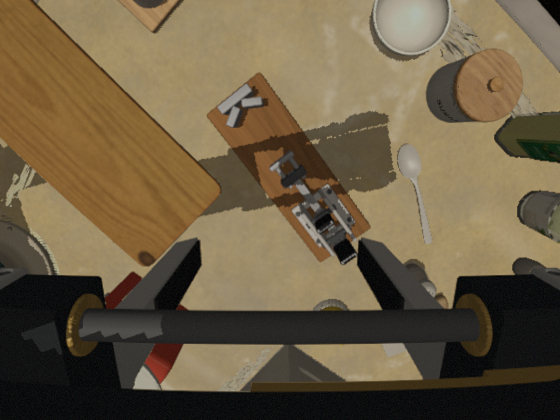

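Run:
```python
from h import *
w=np.load('w1.npz');T=w['T'];p=manip.camera_params('wrist')
b=ray([(261,72.5),(370,226),(321,262),(208,114)],.014,p,T)
print(b.round(4).tolist(),b.mean(0),[np.linalg.norm(b[i]-b[(i+1)%4]).round(4) for i in range(4)])
d=(b[0]+b[3]-b[1]-b[2])[:2];print('yaw',np.arctan2(d[1],d[0]))
ex=d/np.linalg.norm(d);ey=np.array([-ex[1],ex[0]]);c=b.mean(0)[:2]
Q=w['P'].reshape(-1,3);X=(Q[:,:2]-c)@ex;Y=(Q[:,:2]-c)@ey;Z=Q[:,2]
m=(abs(X)<.18)&(abs(Y)<.06)
for k,mm in dict(board=m&(abs(Z-.014)<.006),grips=m&(Z>.12)&(Z<.17),V=m&(X>.05)&(Z>.045),head=m&(X<.07)&(X>-.035)&(Z>.038),hous=m&(X<-.02)&(Z>.07)&(Z<.1)).items():
    if mm.sum():print(k,mm.sum(),'X',np.percentile(X[mm],[0,2,50,98,100]).round(4),'Y',np.percentile(Y[mm],[0,2,50,98,100]).round(4),'Z',Z[mm].min().round(3),np.median(Z[mm]).round(4),Z[mm].max().round(3))
mm=m&(abs(Z-.014)<.006);r=cv2.minAreaRect((Q[mm][:,:2]*1000).astype(np.float32));print(r)
plan([(.487,.314,.25,1.845)],-1)
```

```text
[[0.6021, 0.1394, 0.014], [0.6859, -0.1604, 0.014], [0.5842, -0.1929, 0.014], [0.4997, 0.112, 0.014]] [ 0.59298525 -0.02547481  0.014     ] [np.float64(0.3113), np.float64(0.1068), np.float64(0.3164), np.float64(0.1061)]
yaw 1.8423455927768237
board 8536 X [-0.1584 -0.1489  0.0398  0.1529  0.1605] Y [-0.0545 -0.0511 -0.003   0.0551  0.0582] Z 0.009 0.0137 0.02
grips 577 X [-0.1208 -0.1192 -0.1094 -0.0571 -0.0567] Y [-0.0119 -0.0113  0.0008  0.0131  0.0145] Z 0.12 0.1492 0.156
V 16659 X [0.05   0.0504 0.0603 0.1384 0.1511] Y [-0.0293 -0.0024  0.044   0.059   0.06  ] Z 0.045 0.4827 0.504
head 61350 X [-0.0347 -0.018   0.0251  0.0674  0.07  ] Y [-0.06   -0.0488 -0.0001  0.0579  0.06  ] Z 0.038 0.482 0.504
hous 777 X [-0.1306 -0.1269 -0.0929 -0.0476 -0.0466] Y [-0.0246 -0.0229  0.001   0.0255  0.0273] Z 0.07 0.0865 0.1
((590.650634765625, -25.069793701171875), (111.53111267089844, 319.0704040527344), 15.864418983459473)
0.95 -0.671 0.266 0 0 -0.021 -1; 0.95 -0.581 0.255 0 0 -0.02 -1; 0.95 -0.502 0.246 0 0 -0.019 -1; 0.95 -0.432 0.239 0 0 -0.019 -1; 0.95 -0.365 0.233 0 0 -0.018 -1
0.95 -0.305 0.228 0 0 -0.018 -1; 0.95 -0.246 0.225 0 0 -0.017 -1; 0.95 -0.193 0.222 0 0 -0.017 -1; 0.95 -0.14 0.22 0 0 -0.017 -1; 0.95 -0.089 0.218 0 0 -0.017 -1
0.95 -0.038 0.218 0 0 -0.017 -1; 0.266 0.003 0.061 0 0 -0.005 -1; 0 0 0 0 0 0 -1; 0 0 0 0 0 0 -1; 0 0 0 0 0 0 -1
end [0.487  0.314  0.25   1.8443]
```

Emit:
apply_moves(targets="0.95 -0.67 0.27 0 0 -0.021 -1; 0.95 -0.58 0.26 0 0 -0.02 -1; 0.95 -0.5 0.25 0 0 -0.019 -1; 0.95 -0.43 0.24 0 0 -0.019 -1; 0.95 -0.36 0.23 0 0 -0.018 -1")

```text
clock: 3.15
tool_pos: [0.5308, 0.1359, 0.2922]
eef_rot: [-3.141, 0.001, 1.504]
force: [0.3, 0.2, 0.5]
opening: 0.094
grip_force: 0.0
```

Emit:
apply_moves(targets="0.95 -0.3 0.23 0 0 -0.018 -1; 0.95 -0.25 0.22 0 0 -0.017 -1; 0.95 -0.19 0.22 0 0 -0.017 -1; 0.95 -0.14 0.22 0 0 -0.017 -1; 0.95 -0.09 0.22 0 0 -0.017 -1")

```text
clock: 3.65
tool_pos: [0.4964, 0.2773, 0.2589]
eef_rot: [-3.141, 0.002, 1.774]
force: [0.4, -0.1, 1.2]
opening: 0.0937
grip_force: 0.0
```

Emit:
apply_moves(targets="0.95 -0.04 0.22 0 0 -0.017 -1; 0.27 0 0.06 0 0 -0.005 -1; 0 0 0 0 0 0 -1; 0 0 0 0 0 0 -1; 0 0 0 0 0 0 -1")

```text
clock: 4.15
tool_pos: [0.4883, 0.3122, 0.2515]
eef_rot: [3.141, 0.001, 1.841]
force: [-0.3, 0.6, -0.0]
opening: 0.094
grip_force: 0.0
```

Run:
```python
from h import *
s=manip.get_state();print(s['tool_pos'],s['eef_rot'],s['clock'])
im,d,p,T=cam('wrist');save(im,'w2.png');P=cloud(d,p,T);np.savez('w2.npz',im=im,d=d,P=P,T=T)
Q=P.reshape(-1,3);rr=np.hypot(Q[:,0]-.487,Q[:,1]-.315)
m=(rr<.045)&(abs(Q[:,2]-.058)<.006);print('rolltop',m.sum(),np.median(Q[m,2]),cv2.minEnclosingCircle((Q[m,:2]*1000).astype(np.float32)),Q[m].mean(0))
m=(rr<.03)&(abs(Q[:,2]-.072)<.006);print('post',m.sum(),Q[m].mean(0))
```

```text
[0.48833915 0.31216577 0.25153939] [3.14091097e+00 8.97557973e-04 1.84078950e+00] 4.15
rolltop 1253 0.057765340156224476 ((487.290283203125, 319.3045959472656), 28.590009689331055) [0.48705723 0.3197891  0.05771843]
post 139 [0.48706957 0.31993361 0.07090431]
```

View pics/w2.png

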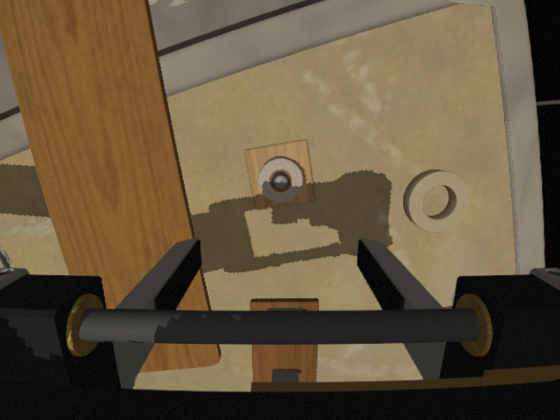

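Run:
```python
from h import *
plan([(.487,.318,.1,1.844),(.487,.318,.022,1.844)],-1,step=.7)
```

```text
0.027 0.001 0.7 0 0 -0 -1; 0.027 0.001 0.7 0 0 -0 -1; 0.027 0.001 0.7 0 0 -0 -1; 0.027 0.001 0.7 0 0 -0 -1; 0.026 0.001 0.7 0 0 -0 -1
0.027 0.002 0.7 0 0 -0 -1; 0.026 0.001 0.7 0 0 -0.001 -1; 0.006 0.001 0.154 0 0 0 -1; 0 -0 0.7 0 0 0 -1; 0 -0 0.7 0 0 0 -1
0 -0 0.7 0 0 0 -1; 0 -0 0.5 0 0 0 -1; 0 0 0 0 0 0 -1; 0 0 0 0 0 0 -1; 0 0 0 0 0 0 -1
end [0.487 0.318 0.022 1.844]
```

Emit:
apply_moves(targets="0.04 0 0.7 0 0 0 -1; 0.04 0 0.7 0 0 0 -1; 0.04 0 0.7 0 0 0 -1; 0.04 0 0.7 0 0 0 -1; 0.04 0 0.7 0 0 0 -1")

```text
clock: 4.7
tool_pos: [0.4866, 0.3186, 0.1457]
eef_rot: [3.141, 0.0, 1.841]
force: [0.0, 0.5, -0.8]
opening: 0.0937
grip_force: 0.0
```

Emit:
apply_moves(targets="0 0 0.7 0 0 0 -1; 0 0 0.7 0 0 0 -1; 0 0 0.7 0 0 0 -1; 0 0 0.7 0 0 0 -1; 0 0 0.7 0 0 0 -1")

```text
clock: 5.2
tool_pos: [0.4867, 0.3186, 0.0408]
eef_rot: [3.141, 0.0, 1.842]
force: [-1.0, -0.3, 0.3]
opening: 0.0941
grip_force: 0.0
```

Emit:
apply_moves(targets="0 0 0.6 0 0 0 -1; 0 0 0 0 0 0 -1; 0 0 0 0 0 0 0.4; 0 0 0 0 0 0 0.6; 0 0 0 0 0 0 0.6")

```text
clock: 5.7
tool_pos: [0.487, 0.3198, 0.0244]
eef_rot: [3.139, -0.0, 1.843]
force: [-0.5, 0.1, -0.0]
opening: 0.0734
grip_force: 0.0
```

Emit:
apply_moves(targets="0 0 0 0 0 0 0.6; 0 0 0 0 0 0 0.6; 0 0 0 0 0 0 0.6; 0 0 0 0 0 0 0.6; 0 0 0 0 0 0 0.6")

```text
clock: 6.2
tool_pos: [0.4859, 0.3195, 0.0231]
eef_rot: [-3.141, 0.0, 1.843]
force: [-0.2, -0.4, 0.3]
opening: 0.0334
grip_force: 0.0
```

Run:
```python
from h import *
print(manip.get_state())
im,d,p,T=cam('wrist')
im2,d2,p2,T2=cam('side')
a=cv2.resize(im2[100:220,260:420],(400,300));b=cv2.resize(im,(400,300))
save(np.hstack([a,b]),'w3.png')
```

```text
{'clock': 6.2, 'q': array([ 4.61995136e-01,  4.02112486e-01,  1.70543222e+00, -9.54924359e-05,
        1.03416887e+00,  1.89800941e-01]), 'joint_vel': array([ 0.0007872 , -0.00118738, -0.00119813,  0.00097636,  0.00203146,
       -0.00016561]), 'tau': array([ 6.04601792e-04, -4.37418222e+01, -1.97220558e+01,  6.47257129e-02,
        2.35113432e-03,  1.39043523e-04]), 'tool_pos': array([0.48593901, 0.31945514, 0.0231044 ]), 'eef_rot': array([-3.14148938e+00,  1.03404071e-04,  1.84303935e+00]), 'force': array([-0.24846414, -0.37253775,  0.33695737]), 'wrist_torque': array([-0.02385021, -0.07217024, -0.06540217]), 'grip_force': 0.0, 'opening': 0.03337393618480649}
```

View pics/w3.png

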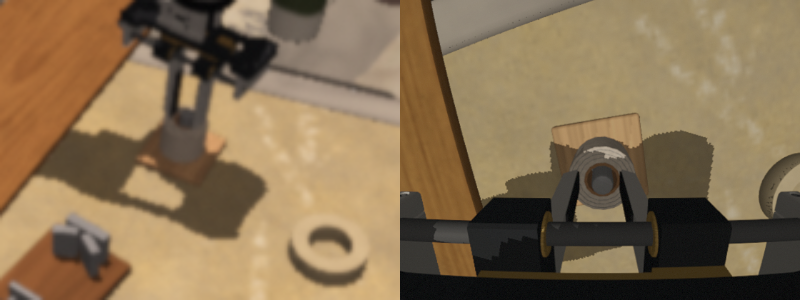

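Run:
```python
from h import *
im,d,p,T=cam('wrist');P=cloud(d,p,T);s=manip.get_state();print(s['opening'],s['grip_force'])
R=Ro.from_euler('xyz',s['eef_rot']).as_matrix();L=(P-s['tool_pos'])@R
np.savez('w3.npz',P=P,L=L,im=im)
for v in range(210,330,8): print(v,' '.join('%d/%d/%d'%tuple(1000*L[v,u]) if d[v,u]>0 else '-' for u in range(215,345,8)))
print('pic: x,y,z tool mm')
save(cv2.resize(im[150:330,180:400],None,fx=3.3,fy=3.3),'w4.png')
```

```text
0.021740352085794803 3.0874570459127426
210 10/-50/22 12/-42/12 13/-36/11 12/-30/11 12/-24/11 22/-15/-27 24/-10/-34 24/-5/-34 24/-1/-34 24/3/-34 24/8/-35 24/12/-34 21/18/-23 13/27/10 13/33/11 12/39/11 10/48/23
218 3/-50/23 6/-42/11 7/-36/11 7/-30/10 19/-20/-33 20/-15/-36 19/-10/-35 19/-5/-33 19/-1/-33 19/3/-35 19/8/-34 19/12/-35 19/17/-34 16/23/-22 6/34/12 7/39/10 3/48/24
226 -3/-51/25 0/-42/11 1/-36/10 1/-30/10 14/-19/-34 14/-15/-34 14/-10/-34 14/-5/-35 14/-1/-35 14/3/-34 14/8/-34 14/12/-34 14/17/-35 14/22/-35 0/34/12 0/40/11 -2/48/23
234 -9/-51/25 -5/-42/12 -5/-36/12 9/-24/-34 10/-20/-35 9/-15/-34 10/-10/-35 9/-5/-34 8/-1/-29 7/3/-28 10/8/-35 10/12/-35 9/17/-34 9/22/-34 9/27/-32 -5/40/11 -5/46/12
242 -15/-51/22 -16/-45/23 -11/-36/10 8/-23/-44 8/-19/-45 7/-14/-41 4/-10/-34 4/-5/-33 7/-1/-43 8/3/-43 3/8/-30 6/12/-40 8/16/-44 8/21/-45 5/27/-36 -11/40/12 -11/47/12
250 -22/-52/23 -22/-45/22 -18/-37/11 8/-22/-57 8/-18/-56 6/-14/-52 -4/-11/-24 4/-5/-45 5/-1/-48 5/3/-48 4/7/-45 6/11/-52 8/15/-57 8/19/-57 0/27/-34 -18/41/11 -18/47/11
258 -29/-52/23 -29/-45/22 8/-24/-67 8/-20/-68 8/-17/-67 1
[... 892 characters left out ...]
21/23 -65/-14/23 -64/-7/22 -64/-1/22 -65/5/24 -64/12/23 -65/18/23 5/11/-102 8/13/-106 7/16/-106 29/12/-145 31/13/-148
306 31/-15/-151 28/-14/-146 7/-18/-111 8/-15/-112 2/-13/-102 -72/-21/23 -73/-14/24 -72/-7/23 -72/-1/23 -72/5/23 -72/12/23 -72/18/23 2/11/-102 8/13/-112 8/16/-112 28/12/-147 30/13/-150
314 29/-15/-151 26/-14/-147 26/-12/-147 26/-10/-146 27/-8/-147 26/-6/-147 26/-5/-146 26/-3/-146 27/-1/-148 26/0/-146 26/2/-146 27/4/-148 27/6/-147 26/8/-146 27/10/-147 26/12/-147 29/13/-151
322 27/-15/-152 26/-14/-149 26/-12/-149 26/-10/-149 26/-8/-149 25/-6/-149 25/-4/-148 25/-3/-149 26/-1/-149 25/0/-148 25/2/-148 25/4/-148 25/6/-147 25/8/-149 25/10/-149 27/11/-150 27/13/-152
pic: x,y,z tool mm
```

View pics/w4.png

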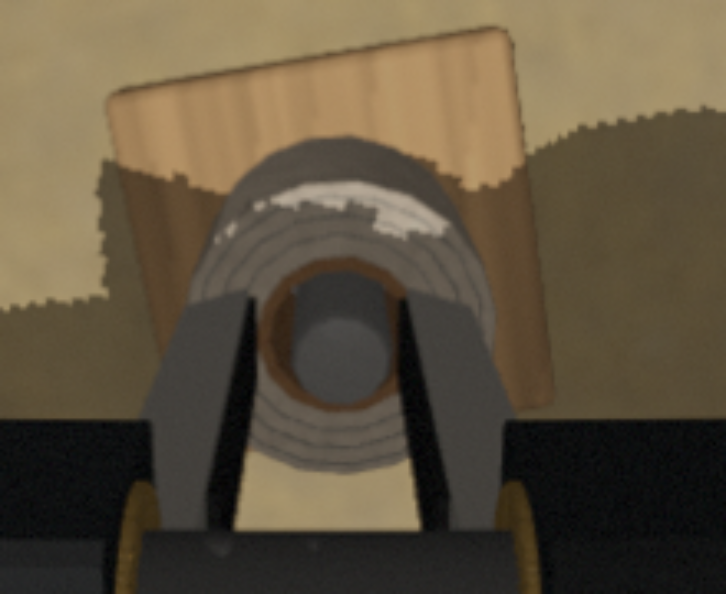

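The pictures show the fingers at the right spot, but drawn inside the roll's wall, with a 22 mm opening where the roll measures 58 mm. I'll read the state after a short hold before lifting.

Emit:
apply_moves(targets="0 0 0 0 0 0 0.6; 0 0 0 0 0 0 0.6; 0 0 0 0 0 0 0.6; 0 0 0 0 0 0 0.6; 0 0 0 0 0 0 0.6")

```text
clock: 6.85
tool_pos: [0.4878, 0.32, 0.0232]
eef_rot: [3.138, -0.0, 1.843]
force: [5.5, 1.2, -4.7]
opening: 0.0187
grip_force: 2.7
```

Emit:
apply_moves(targets="0 0 0 0 0 0 0.2; 0 0 0 0 0 0 0.2; 0 0 0 0 0 0 0.2; 0 0 0 0 0 0 0.2; 0 0 0 0 0 0 0.2")

```text
clock: 7.35
tool_pos: [0.4856, 0.3193, 0.0231]
eef_rot: [-3.141, 0.0, 1.843]
force: [0.2, -0.9, 0.7]
opening: 0.0376
grip_force: 0.0
```

Emit:
apply_moves(targets="0 0 0 0 0 0 -1; 0 0 0 0 0 0 -1; 0 0 0 0 0 0 -1; 0 0 0 0 0 0 -1; 0 0 0 0 0 0 -1")

```text
clock: 7.85
tool_pos: [0.486, 0.3194, 0.0231]
eef_rot: [-3.142, 0.0, 1.843]
force: [0.3, -0.3, -0.0]
opening: 0.0741
grip_force: 0.0
```

Run:
```python
from h import *
im,d,p,T=cam('wrist');P=cloud(d,p,T);s=manip.get_state();print(s['opening'],s['grip_force'],s['force'],s['clock'])
Q=P.reshape(-1,3);rr=np.hypot(Q[:,0]-.487,Q[:,1]-.318)
m=(rr<.045)&(abs(Q[:,2]-.058)<.006);print('rolltop',m.sum(),np.median(Q[m,2]),cv2.minEnclosingCircle((Q[m,:2]*1000).astype(np.float32)),Q[m].mean(0))
m=(rr<.03)&(abs(Q[:,2]-.072)<.006);print('post',m.sum(),Q[m].mean(0))
save(cv2.resize(im[150:330,180:400],None,fx=3.3,fy=3.3),'w5.png')
```

```text
0.0781945453729915 0.0 [-0.01542363 -0.05454069  0.11063237] 7.9
rolltop 5874 0.0577367607513479 ((483.769287109375, 327.61395263671875), 42.5930290222168) [0.48666562 0.32134604 0.0577482 ]
post 739 [0.48695556 0.32074563 0.07077232]
```

View pics/w5.png

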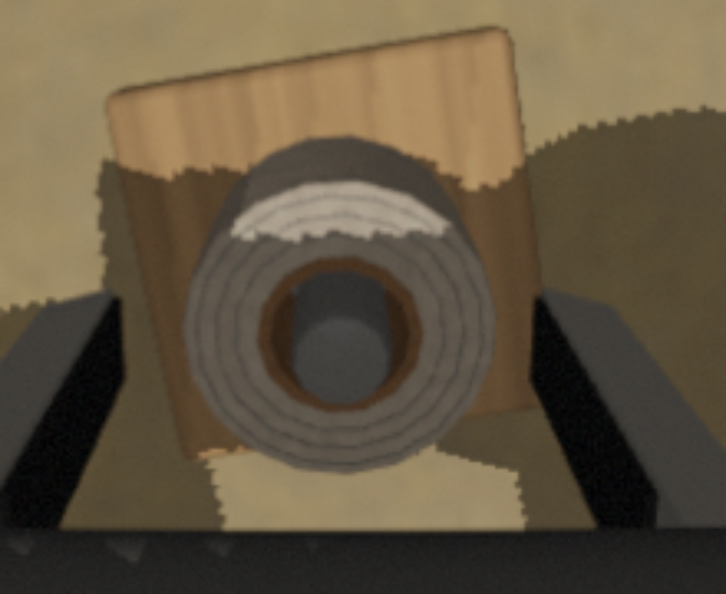

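Emit:
apply_moves(targets="0 0 0 0 0 0 -0.3; 0 0 0 0 0 0 -0.25; 0 0 0 0 0 0 -0.2; 0 0 0 0 0 0 -0.15; 0 0 0 0 0 0 -0.1", force=20)

```text
clock: 8.4
tool_pos: [0.486, 0.3195, 0.0231]
eef_rot: [-3.142, 0.0, 1.843]
force: [0.1, -0.3, 1.0]
opening: 0.052
grip_force: 0.0
```

Emit:
apply_moves(targets="0 0 0 0 0 0 -0.1; 0 0 0 0 0 0 -0.1; 0 0 0 0 0 0 -0.1; 0 0 0 0 0 0 -0.1; 0 0 0 0 0 0 -0.1")

```text
clock: 8.9
tool_pos: [0.486, 0.3194, 0.0231]
eef_rot: [-3.142, 0.0, 1.843]
force: [-0.1, 1.0, 0.2]
opening: 0.0517
grip_force: 0.0
```

Emit:
apply_moves(targets="0 0 0 0 0 0 0.1; 0 0 0 0 0 0 0.3; 0 0 0 0 0 0 0.47; 0 0 0 0 0 0 0.47; 0 0 0 0 0 0 0.47")

```text
clock: 9.4
tool_pos: [0.486, 0.3194, 0.0231]
eef_rot: [-3.142, 0.0, 1.843]
force: [-0.1, 0.6, -0.7]
opening: 0.0251
grip_force: 0.0
```

Emit:
apply_moves(targets="0 0 -0.2 0 0 0 0.47; 0 0 -0.2 0 0 0 0.47; 0 0 0 0 0 0 0.47; 0 0 0 0 0 0 0.47; 0 0 0 0 0 0 0.47")

```text
clock: 9.9
tool_pos: [0.4859, 0.3194, 0.0351]
eef_rot: [3.142, 0.0, 1.843]
force: [0.5, -0.5, -0.3]
opening: 0.0246
grip_force: 0.0
```

Run:
```python
from h import *
im,d,p,T=cam('wrist');P=cloud(d,p,T);s=manip.get_state();print(s['opening'],s['grip_force'],s['force'],s['clock'])
Q=P.reshape(-1,3);rr=np.hypot(Q[:,0]-.487,Q[:,1]-.318)
m=(rr<.03)&(rr>.015)&(Q[:,2]<.075)&(Q[:,2]>.04);print(np.histogram(Q[m,2],bins=np.arange(.04,.076,.003)))
```

```text
0.024754728275851824 0.0 [-0.51681272 -0.61914775  0.15227758] 9.95
(array([  49,   54,   43,   63,   62, 2108,  972,    0,    0,    0,   18]), array([0.04 , 0.043, 0.046, 0.049, 0.052, 0.055, 0.058, 0.061, 0.064,
       0.067, 0.07 , 0.073]))
```

Emit:
apply_moves(targets="0 0 0 0 0 0 -1; 0 0 0 0 0 0 -1; 0 0 0 0 0 0 -1; 0 0 0 0 0 0 -1; 0 0 0 0 0 0 -1")

```text
clock: 10.45
tool_pos: [0.486, 0.3194, 0.0351]
eef_rot: [-3.142, 0.0, 1.843]
force: [-0.1, 0.4, 0.6]
opening: 0.0614
grip_force: 0.0
```

Emit:
apply_moves(targets="0 0 0.15 0 0 0.047 -1; 0 0 0.15 0 0 0.047 -1; 0 0 0.15 0 0 0.047 -1; 0 0 0.15 0 0 0.047 -1; 0 0 0.05 0 0 0.047 -1")

```text
clock: 10.95
tool_pos: [0.4856, 0.3193, 0.0151]
eef_rot: [-3.141, 0.001, 1.099]
force: [-0.1, -0.1, 0.1]
opening: 0.0937
grip_force: 0.0
```

Emit:
apply_moves(targets="0 0 0 0 0 0 -0.6; 0 0 0 0 0 0 -0.3; 0 0 0 0 0 0 -0.1; 0 0 0 0 0 0 -0.1; 0 0 0 0 0 0 -0.1")

```text
clock: 11.45
tool_pos: [0.4863, 0.3195, 0.0158]
eef_rot: [3.141, -0.0, 1.106]
force: [0.9, -0.1, -0.2]
opening: 0.0576
grip_force: 20.1
```

Emit:
apply_moves(targets="0 0 0 0 0 0 -0.1; 0 0 -0.2 0 0 0 -0.1; 0 0 -0.4 0 0 0 -0.1; 0 0 -0.7 0 0 0 -0.1; 0 0 -0.7 0 0 0 -0.1")

```text
clock: 11.95
tool_pos: [0.4858, 0.3194, 0.0768]
eef_rot: [-3.141, 0.0, 1.105]
force: [0.1, 0.6, -1.5]
opening: 0.0576
grip_force: 20.0
```

Run:
```python
from h import *
im,d,p,T=cam('wrist');P=cloud(d,p,T);s=manip.get_state();print(s['opening'],s['grip_force'],s['force'],s['clock'],s['tool_pos'],s['eef_rot'])
Q=P.reshape(-1,3);rr=np.hypot(Q[:,0]-.487,Q[:,1]-.318)
m=(rr<.028)&(rr>.011)&(Q[:,2]>.03);print(np.histogram(Q[m,2],bins=np.arange(.03,.16,.005)))
```

```text
0.05749836849986727 19.999699965119362 [1.41036502 1.48046948 1.27899744] 12.0 [0.48835168 0.32077199 0.08072329] [ 3.13745643 -0.00556428  1.10495479]
(array([   0,    0,    0,    0,    0,    0,    0,    0,   25,   52,   68,
         69,   73,   90,   99,  104,  115, 5183,  232,   35,   38,   39,
         44,   46,   50]), array([0.03 , 0.035, 0.04 , 0.045, 0.05 , 0.055, 0.06 , 0.065, 0.07 ,
       0.075, 0.08 , 0.085, 0.09 , 0.095, 0.1  , 0.105, 0.11 , 0.115,
       0.12 , 0.125, 0.13 , 0.135, 0.14 , 0.145, 0.15 , 0.155]))
```

Run:
```python
from h import *
s=manip.get_state();st=(.486,.3194,.0783,1.105)
plan([(.49,.30,.125,1.25),(.568,.0593,.125,1.844)],-.1,start=st,step=.9)
```

```text
-0.299 0.237 -0.9 0 0 -0.027 -0.1; -0.233 0.153 -0.657 0 0 -0.019 -0.1; -0.9 0.663 0 0 0 -0.025 -0.1; -0.9 0.559 0 0 0 -0.024 -0.1; -0.9 0.469 0 0 0 -0.023 -0.1
-0.9 0.39 0 0 0 -0.022 -0.1; -0.9 0.318 0 0 0 -0.021 -0.1; -0.9 0.252 0 0 0 -0.021 -0.1; -0.9 0.19 0 0 0 -0.021 -0.1; -0.9 0.128 0 0 0 -0.02 -0.1
-0.541 0.043 0 0 0 -0.012 -0.1; 0 0 0 0 0 0 -0.1; 0 0 0 0 0 0 -0.1; 0 0 0 0 0 0 -0.1; 0 0 0 0 0 0 -0.1
end [0.568  0.0593 0.125  1.8433]
```

Emit:
apply_moves(targets="-0.3 0.24 -0.9 0 0 -0.027 -0.1; -0.23 0.15 -0.66 0 0 -0.019 -0.1; -0.9 0.66 0 0 0 -0.025 -0.1; -0.9 0.56 0 0 0 -0.024 -0.1; -0.9 0.47 0 0 0 -0.023 -0.1")

```text
clock: 12.5
tool_pos: [0.5197, 0.208, 0.123]
eef_rot: [3.141, -0.0, 1.479]
force: [1.4, 0.2, -0.9]
opening: 0.0579
grip_force: 20.0
```

Emit:
apply_moves(targets="-0.9 0.39 0 0 0 -0.022 -0.1; -0.9 0.32 0 0 0 -0.021 -0.1; -0.9 0.25 0 0 0 -0.021 -0.1; -0.9 0.19 0 0 0 -0.021 -0.1; -0.9 0.13 0 0 0 -0.02 -0.1")

```text
clock: 13.0
tool_pos: [0.5631, 0.0738, 0.1227]
eef_rot: [3.141, 0.0, 1.808]
force: [0.1, 0.7, -2.0]
opening: 0.0575
grip_force: 20.0
```

Emit:
apply_moves(targets="-0.54 0.04 0 0 0 -0.012 -0.1; 0 0 0.6 0 0 0 -0.1; 0 0 0 0 0 0 -0.1; 0 0 0 0 0 0 -0.1; 0 0 0 0 0 0 -0.1")

```text
clock: 13.5
tool_pos: [0.5682, 0.0599, 0.1051]
eef_rot: [3.141, 0.0, 1.844]
force: [0.4, -0.7, -1.8]
opening: 0.0572
grip_force: 20.0
```

Run:
```python
from h import *
im,d,p,T=cam('wrist');P=cloud(d,p,T);s=manip.get_state();tp=s['tool_pos'];print(s['opening'],s['grip_force'],s['clock'],tp,s['eef_rot'])
R=Ro.from_euler('xyz',s['eef_rot']).as_matrix();L=(P-tp)@R
np.savez('w6.npz',P=P,L=L,im=im)
m=(abs(L[...,2]+.042)<.004)&(np.hypot(L[...,0],L[...,1])<.034)
q=L[m];print('roll in tool',cv2.minEnclosingCircle((q[:,:2]*1000).astype(np.float32)),np.median(q[:,2]))
o=np.array([.5899,-.0197]);ex=np.array([-.2699,.9629]);ey=np.array([-ex[1],ex[0]])
X=(P[...,:2]-o)@ex;Y=(P[...,:2]-o)@ey;Z=P[...,2]
for k,mm in dict(V=(X>.1)&(X<.16)&(abs(Y)<.04)&(Z>.05)&(Z<.066),board=(abs(Z-.014)<.006)&(X>.05)&(X<.2)&(abs(Y)<.07)).items():
    if mm.sum():print(k,mm.sum(),'X',np.percentile(X[mm],[0,2,98,100]).round(4),'Y',np.percentile(Y[mm],[0,2,98,100]).round(4))
print('tcp in clamp',(tp[:2]-o)@ex,(tp[:2]-o)@ey)
save(im,'w6.png')
```

```text
0.0576651147330953 19.999807197600603 13.55 [0.56825638 0.05987174 0.10519659] [3.14043893e+00 3.74524288e-04 1.84375002e+00]
roll in tool ((4.4918951988220215, -0.04205950349569321), 33.07440185546875) -0.04188489759640558
V 2284 X [0.1077 0.1105 0.1445 0.1446] Y [-0.0307 -0.0265  0.0296  0.034 ]
board 6444 X [0.0501 0.0566 0.1526 0.1536] Y [-0.054  -0.0522  0.0545  0.0565]
tcp in clamp 0.08246124223157293 -0.0006357751560574884
```

View pics/w6.png

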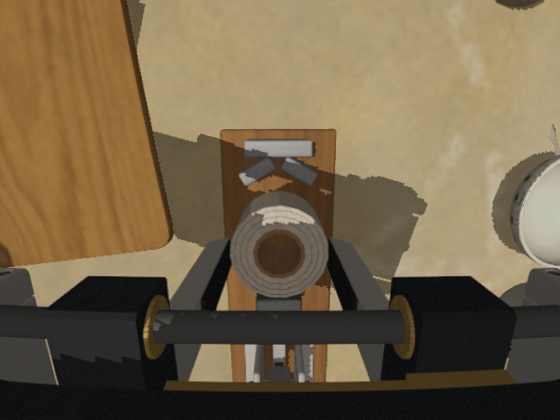

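Run:
```python
from h import *
L=np.load('w6.npz')['L'];m=(abs(L[...,2]+.042)<.0025)
for lo,hi in((-.003,.003),):
    a=L[m&(abs(L[...,1])<.004)][:,0];print('x range at y0',np.percentile(a[abs(a)<.05],[0,1,99,100]), 'bore gap',np.sort(a)[np.argmax(np.diff(np.sort(a[abs(a)<.03])))], np.diff(np.sort(a[abs(a)<.03])).max())
v,u=np.where(m&(np.hypot(L[...,0],L[...,1])<.026));q=L[v,u];print(q[:,:2].min(0),q[:,:2].max(0))
h=np.histogram(L[m&(abs(L[...,1])<.004)][:,0],bins=np.arange(-.04,.045,.003));print(h)
```

```text
x range at y0 [-0.02835216 -0.02736562  0.02920422  0.02956204] bore gap -0.011090873774495906 0.023643873522264956
[-0.02590678 -0.0258487 ] [0.02586322 0.02591651]
(array([ 0,  0,  0,  3, 49, 61, 62, 68, 57, 58,  0,  0,  0,  0,  0,  0,  0,
       23, 76, 77, 67, 74, 75, 14,  0,  0,  0,  0]), array([-0.04 , -0.037, -0.034, -0.031, -0.028, -0.025, -0.022, -0.019,
       -0.016, -0.013, -0.01 , -0.007, -0.004, -0.001,  0.002,  0.005,
        0.008,  0.011,  0.014,  0.017,  0.02 ,  0.023,  0.026,  0.029,
        0.032,  0.035,  0.038,  0.041,  0.044]))
```

Emit:
apply_moves(targets="-0.04 0 0.7 0 0 0 -0.1; 0 0 0.7 0 0 0 -0.1; 0 0 0.7 0 0 0 -0.1; 0 0 0.5 0 0 0 -0.1; 0 0 0.15 0 0 0 -0.1")

```text
clock: 14.05
tool_pos: [0.5672, 0.0587, 0.0209]
eef_rot: [-3.139, -0.001, 1.844]
force: [0.6, -0.6, -1.0]
opening: 0.0576
grip_force: 20.0
```

Emit:
apply_moves(targets="0 0 0.05 0 0 0 -0.1; 0 0 0 0 0 0 -0.1; 0 0 0 0 0 0 -0.1; 0 0 0 0 0 0 -0.1; 0 0 0 0 0 0 -0.1")

```text
clock: 14.55
tool_pos: [0.5686, 0.0583, 0.021]
eef_rot: [3.141, 0.0, 1.843]
force: [0.2, 0.4, -1.9]
opening: 0.0573
grip_force: 20.0
```

Emit:
apply_moves(targets="0 0 0.04 0 0 0 -0.1; 0 0 0.04 0 0 0 -0.1; 0 0 0.02 0 0 0 -0.1; 0 0 0 0 0 0 -0.1; 0 0 0 0 0 0 -0.1")

```text
clock: 15.05
tool_pos: [0.5682, 0.0582, 0.0178]
eef_rot: [3.142, 0.0, 1.843]
force: [-0.3, -0.3, 2.4]
opening: 0.0574
grip_force: 20.0
```

Emit:
apply_moves(targets="0 0 0 0 0 0 -0.3; 0 0 0 0 0 0 -0.6; 0 0 0 0 0 0 -0.8; 0 0 0 0 0 0 -0.8; 0 0 0 0 0 0 -0.8")

```text
clock: 15.55
tool_pos: [0.5682, 0.0583, 0.0174]
eef_rot: [-3.142, 0.0, 1.843]
force: [-0.3, 0.4, 0.2]
opening: 0.0842
grip_force: 0.0
```

Emit:
apply_moves(targets="0 0 -0.3 0 0 0 -0.8; 0 0 -0.9 0 0 0 -0.8; 0 0 -1 0 0 0 -0.8; 0 0 -1 0 0 0 -0.8; 0 0 -1 0 0 0 -0.8")

```text
clock: 16.05
tool_pos: [0.5682, 0.0583, 0.1454]
eef_rot: [3.141, 0.0, 1.843]
force: [-1.0, 0.2, -0.2]
opening: 0.0844
grip_force: 0.0
```

```bash
cat >> h.py <<'E'
o=np.array([.5899,-.0197]);ex=np.array([-.2699,.9629]);ey=np.array([-ex[1],ex[0]])
def xs(P): return (P[...,:2]-o)@ex,(P[...,:2]-o)@ey,P[...,2]
E
python3 - <<'E'
from h import *
s=manip.get_state();print(s['tool_pos'],s['eef_rot'][2],s['clock'])
for n in('wrist','top','side'):
    im,d,p,T=cam(n);P=cloud(d,p,T);X,Y,Z=xs(P)
    m=(abs(Z-.060)<.004)&(np.hypot(X-.082,Y)<.04)&(X<.107)
    if m.sum():print(n,'roll',m.sum(),'X',np.percentile(X[m],[0,2,98,100]).round(4),'Y',np.percentile(Y[m],[0,2,98,100]).round(4),np.median(Z[m]).round(4))
    m=(Z>.042)&(Z<.056)&(X>-.01)&(X<.052)&(abs(Y)<.026)
    if m.sum():print(n,'pad/head',m.sum(),'X',np.percentile(X[m],[0,2,98,100]).round(4)); print(np.histogram(X[m],bins=np.arange(-.01,.053,.004))[0])
plan([(*s['tool_pos'][:2],.2,1.7),(.6155,-.1112,.2,.274)],-.8,step=.95)
E
```

```text
[0.56818703 0.0582912  0.14536166] 1.8430369968219167 16.05
wrist roll 2126 X [0.0537 0.0562 0.1058 0.107 ] Y [-0.0278 -0.0248  0.0272  0.0295] 0.0597
wrist pad/head 936 X [-0.01   -0.0093  0.0278  0.0281]
[142 158 207   0   0   0   0  77 151 201   0   0   0   0   0]
top pad/head 51 X [-0.0099 -0.0098  0.0007  0.0009]
[19 18 14  0  0  0  0  0  0  0  0  0  0  0  0]
side roll 216 X [0.0531 0.054  0.1048 0.1063] Y [-0.0304 -0.0283  0.0243  0.0258] 0.0599
side pad/head 107 X [-0.0099 -0.0096  0.0267  0.0272]
[21 19  7  0  0  1  1 30 19  9  0  0  0  0  0]
0.008 -0.03 -0.95 0 0 0.024 -0.8; 0.006 -0.027 -0.849 0 0 0.022 -0.8; -0.576 0.084 0 0 0 0.045 -0.8; -0.558 0.164 0 0 0 0.045 -0.8; -0.53 0.241 0 0 0 0.045 -0.8
-0.491 0.314 0 0 0 0.045 -0.8; -0.441 0.379 0 0 0 0.045 -0.8; -0.384 0.438 0 0 0 0.045 -0.8; -0.318 0.488 0 0 0 0.045 -0.8; -0.246 0.527 0 0 0 0.045 -0.8
-0.169 0.557 0 0 0 0.045 -0.8; -0.089 0.576 0 0 0 0.045 -0.8; -0.001 0.044 0 0 0 0.003 -0.8; 0 0 0 0 0 0 -0.8; 0 0 0 0 0 0 -0.8
end [ 0.6155 -0.1112  0.2     0.2754]
```

Emit:
apply_moves(targets="0 0 -0.95 0 0 0.024 -0.8; 0 0 -0.85 0 0 0.022 -0.8; -0.58 0.08 0 0 0 0.045 -0.8; -0.56 0.16 0 0 0 0.045 -0.8; -0.53 0.24 0 0 0 0.045 -0.8")

```text
clock: 16.7
tool_pos: [0.5812, 0.0073, 0.196]
eef_rot: [-3.139, 0.001, 1.269]
force: [-0.3, -0.5, -0.4]
opening: 0.0845
grip_force: 0.0
```

Emit:
apply_moves(targets="-0.49 0.31 0 0 0 0.045 -0.8; -0.44 0.38 0 0 0 0.045 -0.8; -0.38 0.44 0 0 0 0.045 -0.8; -0.32 0.49 0 0 0 0.045 -0.8; -0.25 0.53 0 0 0 0.045 -0.8")

```text
clock: 17.2
tool_pos: [0.6047, -0.077, 0.1955]
eef_rot: [-3.139, 0.002, 0.562]
force: [-0.1, -0.1, -1.0]
opening: 0.0847
grip_force: 0.0
```

Emit:
apply_moves(targets="-0.17 0.56 0 0 0 0.045 -0.8; -0.09 0.58 0 0 0 0.045 -0.8; 0 0.04 0 0 0 0.003 -0.8; 0 0 0 0 0 0 -0.8; 0 0 0 0 0 0 -0.8")

```text
clock: 17.7
tool_pos: [0.6147, -0.1106, 0.1968]
eef_rot: [-3.14, 0.001, 0.278]
force: [-1.3, -0.7, 0.8]
opening: 0.0848
grip_force: 0.0
```

Run:
```python
from h import *
s=manip.get_state();tp=s['tool_pos'];print(tp,s['eef_rot'],s['clock'],s['opening'])
print('tcp clamp',(tp[:2]-o)@ex,(tp[:2]-o)@ey)
for n in('wrist','top','side'):
    im,d,p,T=cam(n);P=cloud(d,p,T);X,Y,Z=xs(P)
    m=(Z>.148)&(Z<.160)&(abs(X+.095)<.05)&(abs(Y)<.03)
    if m.sum():print(n,'grips',m.sum(),'X',np.percentile(X[m],[0,2,98,100]).round(4),'Y',np.percentile(Y[m],[0,2,98,100]).round(4))
plan([(.6155,-.1112,.121,.274)],-.8,step=.7)
```

```text
[ 0.61467491 -0.11056437  0.19677022] [-3.14027073e+00  1.19121563e-03  2.77782777e-01] 17.7 0.08481385523124556
tcp clamp -0.09418004729513929 0.0006685314510012949
wrist grips 684 X [-0.1279 -0.1272 -0.0646 -0.0643] Y [-0.0133 -0.0126  0.0111  0.0125]
top grips 2 X [-0.1221 -0.122  -0.1189 -0.1189] Y [0.0129 0.0129 0.0134 0.0134]
side grips 87 X [-0.1281 -0.1272 -0.0646 -0.0637] Y [-0.0147 -0.0141  0.009   0.0103]
0.003 0.006 0.7 0 0 0 -0.8; 0.002 0.006 0.7 0 0 0 -0.8; 0.003 0.006 0.7 0 0 0.001 -0.8; 0.001 0.003 0.448 0 0 0 -0.8; 0 0 0 0 0 0 -0.8
end [ 0.6155 -0.1112  0.121   0.2741]
```

Emit:
apply_moves(targets="0 0.02 0.7 0 0 0 -0.8; 0 0.02 0.7 0 0 0 -0.8; 0 0.02 0.7 0 0 0 -0.8; 0 0 0.43 0 0 0 -0.8; 0 0 0 0 0 0 -0.6", force=25)

```text
clock: 18.35
tool_pos: [0.6144, -0.1125, 0.1197]
eef_rot: [-3.139, 0.003, 0.276]
force: [-0.2, 0.4, 0.4]
opening: 0.0796
grip_force: 0.0
```

Emit:
apply_moves(targets="0 0 0 0 0 0 0.3; 0 0 0 0 0 0 0.3; 0 0 0 0 0 0 0.3; 0 0 0 0 0 0 0.3; 0 0 0 0 0 0 0.3")

```text
clock: 18.85
tool_pos: [0.6161, -0.1134, 0.1221]
eef_rot: [3.141, -0.001, 0.275]
force: [-0.1, 0.4, 0.3]
opening: 0.0399
grip_force: 0.0
```

Emit:
apply_moves(targets="0 0 0 0 0 0 0.3; 0 0 0 0 0 0 0.3; 0 0 0 0 0 0 0.3; 0 0 0 0 0 0 0.3; 0 0 0 0 0 0 0.3")

```text
clock: 19.35
tool_pos: [0.6158, -0.1133, 0.1215]
eef_rot: [3.142, 0.0, 0.275]
force: [0.5, -0.0, -0.7]
opening: 0.0327
grip_force: 0.0
```

```bash
cat >> h.py <<'E'
def jaw():
    s=manip.get_state();print(round(s['clock'],2),s['opening'].round(4),round(s['grip_force'],1),s['force'].round(1))
    for n in('wrist','side'):
        im,d,p,T=cam(n);P=cloud(d,p,T);X,Y,Z=xs(P)
        m=(Z>.040)&(Z<.056)&(X>-.02)&(X<.068)&(abs(Y)<.022)&(abs(Y)>.007)&(np.hypot(X-.09,Y)>.033)
        if m.sum()>5:
            print(n,'hist from -20mm per 2mm',np.histogram(X[m],bins=np.arange(-.02,.07,.002))[0].tolist())
            x=np.sort(X[m]);g=np.diff(x);i=g.argmax();print('  head front %.1f pad back %.1f pad face %.1f mm'%(x[i]*1e3,x[i+1]*1e3,np.percentile(x,99.5)*1e3))
        m=(abs(Z-.060)<.003)&(np.hypot(X-.085,Y)<.045)&(X<.105)
        if m.sum():print('  roll rear',np.percentile(X[m],1).round(4),'Y',np.percentile(Y[m],[1,99]).round(4))
E
python3 -c "
from h import *
jaw()"
```

```text
Traceback (most recent call last):
  File "h.py", line 45, in jaw
    s=manip.get_state();print(round(s['clock'],2),s['opening'].round(4),round(s['grip_force'],1),s['force'].round(1))
                                                  ^^^^^^^^^^^^^^^^^^
AttributeError: 'float' object has no attribute 'round'
```

```bash
sed -i "s/s\['opening'\].round(4)/round(float(s['opening']),4)/" h.py
cat >> h.py <<'E'
def grips():
    s=manip.get_state()
    for n in('wrist','side'):
        im,d,p,T=cam(n);P=cloud(d,p,T);X,Y,Z=xs(P)
        m=(Z>.148)&(Z<.160)&(abs(X+.095)<.06)&(abs(Y)<.014)
        if m.sum():print(n,'grip tops hist from -155mm per 5mm',np.histogram(X[m],bins=np.arange(-.155,-.034,.005))[0].tolist())
E
python3 -c "
from h import *
jaw();grips()"
```

```text
19.35 0.0327 0.0 [ 0.5 -0.  -0.7]
wrist hist from -20mm per 2mm [0, 0, 135, 81, 66, 72, 68, 68, 53, 11, 0, 0, 1, 0, 0, 0, 0, 0, 1, 195, 77, 71, 61, 9, 0, 0, 0, 0, 0, 0, 0, 0, 0, 0, 0, 0, 22, 85, 53, 48, 32, 17, 3, 0, 0]
  head front 26.9 pad back 52.6 pad face 63.4 mm
  roll rear 0.053 Y [-0.0271  0.0275]
side hist from -20mm per 2mm [0, 0, 2, 20, 11, 7, 9, 3, 5, 3, 0, 0, 0, 1, 1, 0, 0, 0, 0, 9, 14, 9, 6, 2, 2, 0, 0, 0, 0, 0, 0, 0, 0, 0, 0, 0, 1, 5, 8, 10, 4, 1, 0, 0, 0]
  head front 28.7 pad back 53.8 pad face 61.6 mm
  roll rear 0.053 Y [-0.0285  0.0248]
wrist grip tops hist from -155mm per 5mm [0, 0, 0, 0, 0, 45, 108, 56, 14, 0, 0, 0, 0, 0, 22, 9, 99, 144, 25, 0, 0, 0, 0, 0]
side grip tops hist from -155mm per 5mm [0, 0, 0, 0, 0, 13, 20, 5, 0, 0, 0, 0, 0, 0, 2, 2, 5, 7, 1, 0, 0, 0, 0, 0]
```

The handle tops and the jaw haven't moved, yet the fingers closed to 33 mm with no grip force. They went through the handles without contact, as they did on the roll's first closes. I'll open fully and close again a bit lower, in stages, as in the roll grasp that held.

Emit:
apply_moves(targets="0 0 0 0 0 0 -1; 0 0 0 0 0 0 -1; 0 0 0 0 0 0 -1; 0 0 0 0 0 0 -1; 0 0 0 0 0 0 -1", force=20)

```text
clock: 20.05
tool_pos: [0.6159, -0.1133, 0.1215]
eef_rot: [3.142, -0.0, 0.275]
force: [0.1, -0.3, 0.4]
opening: 0.0697
grip_force: 0.0
```

Emit:
apply_moves(targets="0 0 0.12 0 0 0 -1; 0 0 0.12 0 0 0 -1; 0 0 0 0 0 0 -1; 0 0 0 0 0 0 -0.6; 0 0 0 0 0 0 -0.3")

```text
clock: 20.55
tool_pos: [0.6159, -0.1133, 0.1144]
eef_rot: [3.141, -0.0, 0.275]
force: [-0.5, -0.4, 0.6]
opening: 0.0814
grip_force: 0.0
```

Emit:
apply_moves(targets="0 0 0 0 0 0 -0.1; 0 0 0 0 0 0 0; 0 0 0 0 0 0 0; 0 0 0 0 0 0 0; 0 0 0 0 0 0 0")

```text
clock: 21.05
tool_pos: [0.6153, -0.1109, 0.1152]
eef_rot: [-3.138, -0.0, 0.275]
force: [-1.9, 5.3, 4.8]
opening: 0.0471
grip_force: 4.4
```

Emit:
apply_moves(targets="0 -0.07 0 0 0 0 0.2; 0 0 0 0 0 0 0.3; 0 0 0 0 0 0 0.3; 0 0 0 0 0 0 0.3; 0 0 0 0 0 0 0.3")

```text
clock: 21.55
tool_pos: [0.6153, -0.1109, 0.1151]
eef_rot: [-3.141, -0.001, 0.275]
force: [-1.4, 2.0, 5.2]
opening: 0.0346
grip_force: 20.2
```

```bash
python3 -c "
from h import *
jaw();grips()"
```

```text
21.55 0.0346 20.2 [-1.4  2.   5.2]
wrist hist from -20mm per 2mm [0, 0, 0, 1, 0, 125, 89, 77, 69, 75, 73, 63, 21, 0, 0, 0, 0, 1, 0, 0, 2, 0, 182, 89, 69, 68, 31, 0, 0, 0, 0, 0, 0, 0, 0, 0, 24, 86, 52, 49, 34, 19, 3, 0, 0]
  head front 33.6 pad back 53.1 pad face 63.1 mm
  roll rear 0.0529 Y [-0.0273  0.0273]
side hist from -20mm per 2mm [0, 0, 0, 0, 0, 4, 19, 6, 10, 6, 6, 4, 3, 2, 0, 0, 1, 1, 0, 0, 0, 0, 7, 17, 12, 6, 5, 2, 0, 0, 0, 0, 0, 0, 0, 0, 3, 5, 5, 10, 6, 0, 1, 0, 0]
  head front 34.8 pad back 53.3 pad face 62.7 mm
  roll rear 0.0554 Y [-0.0286  0.0256]
wrist grip tops hist from -155mm per 5mm [0, 0, 0, 0, 0, 0, 14, 42, 250, 349, 95, 0, 0, 198, 362, 155, 32, 8, 0, 0, 0, 0, 0, 0]
side grip tops hist from -155mm per 5mm [0, 0, 0, 0, 0, 0, 0, 4, 5, 13, 1, 0, 0, 13, 21, 19, 3, 1, 0, 0, 0, 0, 0, 0]
```

Emit:
apply_moves(targets="0 0 0 0 0 0 -0.5; 0 0 0 0 0 0 -0.5; 0 0 0 0 0 0 -0.5; 0 0 0 0 0 0 -0.5; 0 0 0 0 0 0 -0.5")

```text
clock: 22.25
tool_pos: [0.6152, -0.112, 0.1137]
eef_rot: [3.14, 0.001, 0.276]
force: [-0.1, -1.0, 0.8]
opening: 0.0694
grip_force: 0.0
```

Emit:
apply_moves(targets="0 0 0 0 0 0 -0.2; 0 0 0 0 0 0 0.3; 0 0 0 0 0 0 0.3; 0 0 0 0 0 0 0.3; 0 0 0 0 0 0 0.3")

```text
clock: 22.75
tool_pos: [0.615, -0.111, 0.1148]
eef_rot: [-3.141, 0.0, 0.275]
force: [-2.0, 3.5, 6.3]
opening: 0.0351
grip_force: 15.4
```

Emit:
apply_moves(targets="0 0 0 0 0 0 0.3; 0 0 0 0 0 0 0.3; 0 0 0 0 0 0 -0.5; 0 0 0 0 0 0 -0.5; 0 0 0 0 0 0 -0.5")

```text
clock: 23.25
tool_pos: [0.6153, -0.1112, 0.114]
eef_rot: [-3.142, 0.0, 0.275]
force: [-1.4, 2.0, 0.9]
opening: 0.0551
grip_force: 1.2
```

```bash
python3 -c "
from h import *
jaw()"
```

```text
23.25 0.0551 1.2 [-1.4  2.   0.9]
wrist hist from -20mm per 2mm [0, 0, 0, 0, 0, 0, 0, 3, 177, 82, 65, 76, 71, 73, 42, 4, 0, 0, 0, 0, 0, 1, 0, 0, 9, 214, 78, 66, 45, 0, 0, 0, 0, 0, 0, 0, 15, 95, 45, 51, 38, 19, 1, 0, 0]
  head front 37.7 pad back 53.2 pad face 63.2 mm
  roll rear 0.053 Y [-0.027   0.0276]
side hist from -20mm per 2mm [0, 0, 0, 0, 1, 0, 1, 1, 14, 12, 7, 7, 7, 7, 2, 8, 0, 0, 0, 0, 0, 1, 2, 0, 2, 12, 16, 4, 4, 4, 2, 0, 0, 0, 0, 0, 1, 6, 6, 7, 3, 2, 1, 0, 0]
  head front 41.0 pad back 53.3 pad face 63.4 mm
  roll rear 0.0537 Y [-0.0285  0.0246]
```

Emit:
apply_moves(targets="0 0 0 0 0 0 -0.5; 0 0 0 0 0 0 -0.5; 0 0 0 0 0 0 -0.5; 0 0 0 0 0 0 0; 0 0 0 0 0 0 0.3")

```text
clock: 23.85
tool_pos: [0.6153, -0.111, 0.1147]
eef_rot: [-3.141, -0.0, 0.275]
force: [-1.6, 1.8, 3.6]
opening: 0.058
grip_force: 1.9
```

Emit:
apply_moves(targets="0 0 0 0 0 0 0.3; 0 0 0 0 0 0 0.3; 0 0 0 0 0 0 0.3; 0 0 0 0 0 0 0.3; 0 0 0 0 0 0 0.3")

```text
clock: 24.35
tool_pos: [0.6153, -0.1109, 0.1152]
eef_rot: [-3.141, -0.001, 0.275]
force: [-2.6, 2.8, 6.0]
opening: 0.0346
grip_force: 20.2
```

Emit:
apply_moves(targets="0 0 0 0 0 0 -0.5; 0 0 0 0 0 0 -0.5; 0 0 0 0 0 0 -0.5; 0 0 0 0 0 0 -0.5; 0 0 0 0 0 0 -0.5")

```text
clock: 24.85
tool_pos: [0.6152, -0.1119, 0.1137]
eef_rot: [3.141, 0.001, 0.276]
force: [0.0, 0.2, 0.0]
opening: 0.0693
grip_force: 0.0
```

Emit:
apply_moves(targets="0 0 0 0 0 0 -0.2; 0 0 0 0 0 0 0.3; 0 0 0 0 0 0 0.3; 0 0 0 0 0 0 0.3; 0 0 0 0 0 0 0.3")

```text
clock: 25.35
tool_pos: [0.615, -0.111, 0.1148]
eef_rot: [-3.141, 0.0, 0.275]
force: [-2.1, 3.0, 5.6]
opening: 0.035
grip_force: 15.4
```

Emit:
apply_moves(targets="0 0 0 0 0 0 0.3; 0 0 0 0 0 0 -0.5; 0 0 0 0 0 0 -0.5; 0 0 0 0 0 0 -0.5; 0 0 0 0 0 0 -0.5")

```text
clock: 25.85
tool_pos: [0.6153, -0.1114, 0.1137]
eef_rot: [3.141, 0.0, 0.275]
force: [-0.6, 1.2, -1.1]
opening: 0.0634
grip_force: 0.9
```

```bash
python3 -c "
from h import *
jaw()"
```

```text
25.85 0.0634 0.9 [-0.6  1.2 -1.1]
wrist hist from -20mm per 2mm [0, 0, 0, 0, 0, 0, 0, 0, 0, 0, 1, 0, 0, 181, 79, 74, 69, 76, 64, 33, 1, 0, 1, 0, 1, 0, 1, 0, 1, 52, 193, 70, 75, 48, 3, 0, 21, 97, 51, 45, 42, 20, 0, 0, 0]
  head front 32.3 pad back 37.5 pad face 63.2 mm
  roll rear 0.0529 Y [-0.0272  0.0276]
side hist from -20mm per 2mm [0, 0, 0, 0, 0, 0, 0, 1, 0, 0, 1, 0, 2, 13, 14, 6, 10, 5, 7, 7, 0, 0, 0, 0, 0, 0, 1, 1, 1, 1, 12, 21, 6, 5, 1, 0, 0, 5, 8, 8, 6, 0, 0, 0, 0]
  head front 20.0 pad back 32.2 pad face 61.9 mm
  roll rear 0.0548 Y [-0.0284  0.0254]
```

Emit:
apply_moves(targets="0 0 0 0 0 0 -0.5; 0 0 0 0 0 0 -0.5; 0 0 0 0 0 0 -0.2; 0 0 0 0 0 0 0.3; 0 0 0 0 0 0 0.3")

```text
clock: 26.45
tool_pos: [0.6153, -0.111, 0.1151]
eef_rot: [-3.141, -0.001, 0.275]
force: [-0.6, 2.0, 5.3]
opening: 0.0501
grip_force: 4.4
```

Emit:
apply_moves(targets="0 0 0 0 0 0 0.3; 0 0 0 0 0 0 0.3; 0 0 0 0 0 0 0.3; 0 0 0 0 0 0 0.3; 0 0 0 0 0 0 -0.5")

```text
clock: 26.95
tool_pos: [0.6154, -0.111, 0.115]
eef_rot: [3.142, -0.001, 0.275]
force: [-0.2, 2.0, 2.4]
opening: 0.0393
grip_force: 1.6
```

Emit:
apply_moves(targets="0 0 0 0 0 0 -0.5; 0 0 0 0 0 0 -0.5; 0 0 0 0 0 0 -0.5; 0 0 0 0 0 0 -0.5; 0 0 0 0 0 0 -0.5")

```text
clock: 27.45
tool_pos: [0.6152, -0.112, 0.114]
eef_rot: [3.141, 0.001, 0.275]
force: [0.3, 0.4, -0.1]
opening: 0.0703
grip_force: 0.0
```

Emit:
apply_moves(targets="0 0 0 0 0 0 -0.2; 0 0 0 0 0 0 0.3; 0 0 0 0 0 0 0.3; 0 0 0 0 0 0 0.3; 0 0 0 0 0 0 0.3")

```text
clock: 27.95
tool_pos: [0.6151, -0.111, 0.115]
eef_rot: [-3.141, -0.0, 0.275]
force: [-1.9, 3.3, 7.4]
opening: 0.0349
grip_force: 14.7
```

Emit:
apply_moves(targets="0 0 0 0 0 0 0.3; 0 0 0 0 0 0 -0.5; 0 0 0 0 0 0 -0.5; 0 0 0 0 0 0 -0.5; 0 0 0 0 0 0 -0.5")

```text
clock: 28.45
tool_pos: [0.6152, -0.1111, 0.1137]
eef_rot: [-3.141, 0.0, 0.275]
force: [-0.0, 1.8, -1.1]
opening: 0.063
grip_force: 0.9
```

Emit:
apply_moves(targets="0 0 0 0 0 0 -0.5; 0 0 0 0 0 0 -0.5; 0 0 0 0 0 0 -0.2; 0 0 0 0 0 0 0.3; 0 0 0 0 0 0 0.3")

```text
clock: 28.95
tool_pos: [0.6152, -0.111, 0.1149]
eef_rot: [-3.141, -0.0, 0.275]
force: [-1.5, 3.1, 5.0]
opening: 0.05
grip_force: 4.7
```

Emit:
apply_moves(targets="0 0 0 0 0 0 0.3; 0 0 0 0 0 0 0.3; 0 0 0 0 0 0 0.3; 0 0 0 0 0 0 0.3; 0 0 0 0 0 0 0.3")

```text
clock: 29.45
tool_pos: [0.6152, -0.1109, 0.115]
eef_rot: [-3.141, -0.0, 0.275]
force: [-0.8, 1.8, 4.9]
opening: 0.0343
grip_force: 20.2
```

```bash
sed -i 's/(abs(Y)<.022)&(abs(Y)>.007)&(np.hypot(X-.09,Y)>.033)/(abs(Y)<.022)\&(abs(Y)>.007)/; s/(Z>.040)&(Z<.056)&(X>-.02)/(Z>.042)\&(Z<.0555)\&(X>-.02)/' h.py; python3 -c "
from h import *
jaw()
im,d,p,T=cam('wrist');P=cloud(d,p,T);X,Y,Z=xs(P);m=(abs(Z-.06)<.003)&(X>.05)&(X<.135)&(abs(Y)<.004);print(np.histogram(X[m],bins=np.arange(.05,.137,.003)))
"
```

```text
29.45 0.0343 20.2 [-0.8  1.8  4.9]
wrist hist from -20mm per 2mm [0, 0, 0, 0, 0, 0, 0, 0, 0, 0, 0, 0, 0, 0, 0, 0, 0, 0, 0, 0, 149, 90, 68, 73, 70, 67, 58, 17, 0, 0, 0, 0, 0, 0, 0, 59, 175, 69, 70, 29, 21, 52, 50, 45, 0]
  head front 35.1 pad back 51.0 pad face 67.7 mm
  roll rear 0.0612 Y [-0.0275  0.0271]
side hist from -20mm per 2mm [1, 0, 0, 0, 0, 0, 0, 0, 0, 0, 0, 0, 0, 0, 0, 0, 1, 0, 0, 0, 6, 15, 7, 7, 7, 3, 9, 4, 0, 0, 0, 0, 0, 0, 0, 2, 17, 13, 7, 3, 3, 4, 5, 5, 0]
  head front -18.9 pad back 13.3 pad face 67.4 mm
  roll rear 0.0621 Y [-0.0292  0.025 ]
(array([ 0,  0,  0, 28, 29, 26, 28, 27, 23,  0,  0,  0,  0,  0,  0,  0,  6,
       35, 27, 21, 27, 25, 10,  2,  6,  0,  4, 21, 10]), array([0.05 , 0.053, 0.056, 0.059, 0.062, 0.065, 0.068, 0.071, 0.074,
       0.077, 0.08 , 0.083, 0.086, 0.089, 0.092, 0.095, 0.098, 0.101,
       0.104, 0.107, 0.11 , 0.113, 0.116, 0.119, 0.122, 0.125, 0.128,
       0.131, 0.134, 0.137]))
```

Emit:
apply_moves(targets="0 0 0 0 0 0 -0.5; 0 0 0 0 0 0 -0.5; 0 0 0 0 0 0 -0.5; 0 0 0 0 0 0 -0.5; 0 0 0 0 0 0 -0.5")

```text
clock: 30.1
tool_pos: [0.6153, -0.112, 0.1138]
eef_rot: [3.14, 0.001, 0.276]
force: [0.1, 0.6, -0.3]
opening: 0.0692
grip_force: 0.0
```

```bash
python3 -c "
from h import *
jaw()"
```

```text
30.1 0.0692 0.0 [ 0.1  0.6 -0.3]
wrist hist from -20mm per 2mm [0, 0, 0, 0, 0, 0, 0, 0, 0, 0, 0, 0, 0, 0, 0, 0, 0, 0, 0, 0, 147, 87, 74, 72, 76, 69, 51, 15, 0, 0, 0, 0, 0, 0, 0, 59, 179, 74, 68, 32, 16, 61, 46, 45, 0]
  head front 35.1 pad back 51.2 pad face 67.8 mm
  roll rear 0.0611 Y [-0.0275  0.0265]
side hist from -20mm per 2mm [0, 0, 0, 0, 0, 0, 0, 0, 0, 0, 0, 0, 0, 0, 0, 0, 0, 1, 0, 0, 6, 14, 9, 7, 3, 4, 5, 3, 0, 0, 0, 0, 0, 0, 0, 1, 16, 7, 4, 5, 4, 3, 4, 7, 0]
  head front 35.9 pad back 52.0 pad face 67.7 mm
  roll rear 0.0611 Y [-0.0293  0.0248]
```

Emit:
apply_moves(targets="0 0 0 0 0 0 -0.2; 0 0 0 0 0 0 0.3; 0 0 0 0 0 0 0.3; 0 0 0 0 0 0 0.3; 0 0 0 0 0 0 0.3")

```text
clock: 30.7
tool_pos: [0.6151, -0.111, 0.115]
eef_rot: [-3.141, -0.0, 0.275]
force: [-1.6, 2.9, 5.7]
opening: 0.0345
grip_force: 14.3
```

Emit:
apply_moves(targets="0 0 0 0 0 0 0.3; 0 0 0 0 0 0 0.3; 0 0 0 0 0 0 0.3; 0 0 0 0 0 0 0.3; 0 0 0 0 0 0 0.3")

```text
clock: 31.2
tool_pos: [0.6151, -0.111, 0.115]
eef_rot: [-3.141, -0.0, 0.275]
force: [-1.2, 1.8, 5.6]
opening: 0.0345
grip_force: 20.2
```

```bash
python3 -c "
from h import *
jaw();jaw();grips();s=manip.get_state();print(s['clock'])
im=cam('wrist')[0];im2=cam('side')[0];save(np.hstack([cv2.resize(im,(400,300)),cv2.resize(im2[170:290,200:360],(400,300))]),'fin.png')"
```

```text
31.2 0.0345 20.2 [-1.2  1.8  5.6]
wrist hist from -20mm per 2mm [0, 0, 0, 0, 0, 0, 0, 0, 0, 0, 0, 0, 0, 0, 0, 0, 0, 0, 0, 0, 0, 0, 29, 169, 76, 69, 69, 74, 60, 23, 0, 0, 0, 0, 0, 45, 189, 76, 60, 35, 23, 55, 48, 41, 0]
  head front 39.4 pad back 51.1 pad face 67.5 mm
  roll rear 0.061 Y [-0.0279  0.0268]
side hist from -20mm per 2mm [0, 0, 0, 0, 0, 0, 0, 0, 0, 0, 0, 0, 0, 0, 0, 0, 0, 0, 0, 0, 0, 1, 1, 16, 9, 6, 9, 3, 8, 2, 1, 2, 0, 0, 0, 1, 16, 11, 5, 5, 2, 4, 4, 6, 0]
  head front 42.7 pad back 51.6 pad face 67.4 mm
  roll rear 0.0612 Y [-0.0307  0.0246]
31.3 0.0344 20.2 [-1.2  3.4  4.9]
wrist hist from -20mm per 2mm [0, 0, 0, 0, 0, 0, 0, 0, 0, 0, 0, 0, 0, 0, 0, 0, 0, 0, 0, 0, 0, 0, 39, 152, 88, 67, 66, 70, 62, 26, 0, 0, 0, 0, 0, 47, 188, 68, 70, 31, 23, 50, 46, 35, 0]
  head front 39.0 pad back 51.0 pad face 67.4 mm
  roll rear 0.061 Y [-0.0279  0.0269]
side hist from -20mm per 2mm [0, 0, 0, 0, 0, 0, 0, 0, 0, 0, 0, 0, 0, 0, 0, 0, 0, 0, 0, 0, 0, 0, 1, 11, 12, 11, 5, 6, 2, 7, 2, 0, 0, 0, 0, 1, 15, 9, 10, 6, 4, 3, 4, 7, 0]
  head front 41.5 pad back 51.0 pad face 67.7 mm
  roll rear 0.0623 Y [-0.03    0.0248]
wrist grip tops hist from -155mm per 5mm [0, 0, 0, 0, 0, 0, 15, 42, 255, 352, 89, 0, 0, 207, 351, 156, 33, 8, 0, 0, 0, 0, 0, 0]
side grip tops hist from -155mm per 5mm [0, 0, 0, 0, 0, 0, 3, 3, 5, 10, 2, 0, 0, 15, 20, 14, 2, 1, 0, 0, 0, 0, 0, 0]
31.5
```

View pics/fin.png

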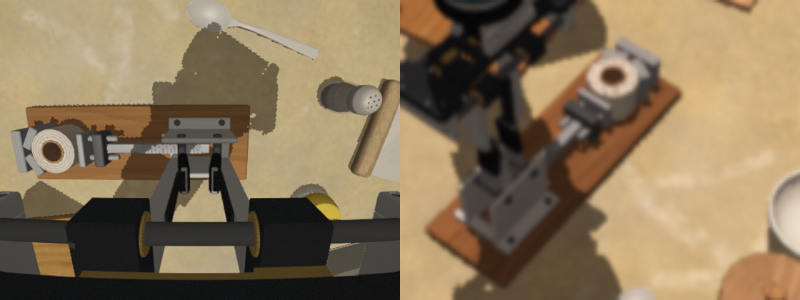

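The last picture shows the roll upright in the V, at about (52,148) in its left half, with the pad against it and the handles squeezed at about (200,175). Three estimates put the spring 8 to 9 mm in, inside the 6.7–13.3 mm band. Another 5 mm pump would overshoot, so I'm handing in now.

```bash
python3 -c "
from workcell import manip
print(manip.finish_job())"
```

```text
the job is handed in; nothing more can be done
None
```

I handed the job in at about 31.5 s: the roll stands upright in the V with the pad spring in about 8 mm of 20 (camera estimate) after eight pumps, and the handles are held squeezed at 20 N. On the first tries the fingers closed through the roll and the handles without contact, once touching the post lightly; both worked after I reopened and closed again lower, at a different angle for the roll, and I don't know why.

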